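Clamp a sample-tube rack for uncapping

TASK

Clamp the rack of sample tubes for uncapping: turn the red lock knob of the end stop clockwise until it clicks home, then pump the orange trigger against its pistol grip until the blue pad has pushed the rack firmly up against the end stop. Finish while still holding the trigger squeezed, so that the rack stays clamped, but squeeze lightly enough not to crush it. Work the clamp by its trigger only: do not touch the rack or push the rod by hand, and leave the other things on the bench where they stand.

Things in the scene. Friction and masses are not known exactly. Their poses are not given: they have to be found in the camera images.
- station: Rack clamp fixed to the bench: white base 410 x 130 mm, top 15 mm up, carrying in line a grey head with black pistol grip and orange trigger, a toothed rod with blue pad, the rack, and a grey end stop with a red knob. Origin: on the bench, on the centre line; x: pushing direction, from grip to end stop; z up. Along x: grip -165 to -149 mm, trigger hinge -128, knob axis 157.
- grip (a point): Point on the rear face of the upright pistol grip, on the centre line, 147 mm above the bench, a good height to pinch grip and trigger together. The grip is fixed, 16 mm thick, 26 wide, its top at 167 mm; the grey cheeks of the head below it reach to 112 mm and are 35 mm wide. Over the outside, grip and trigger measure 52 mm here at rest (54 at the trigger's top), 32 mm fully squeezed.
- trigger: Orange trigger blade, 10 mm thick, 18 wide, in front of the grip. Origin: its hinge, 102 mm above the bench; the blade spans 14 to 60 mm from it. At rest it leans 0.21 rad to the end stop; squeezed fully, 0.42 rad back (about -y). Sprung. Needs about 9 N to drive the rod, 8-9 mm a full squeeze; let it out fully for the next bite. Once the rack is tight it stops partway.
- rod: Toothed steel rod, 12 x 12 mm, 55 mm up, sliding along the station's x through the head; its origin is the station's origin when drawn back and moves up to 74 mm; starts 15 to 35 mm forward. A 5 N brake holds it between squeezes. With the rack tight, the pad presses about as hard as the trigger is squeezed, or up to 10 N less: 30 N is right, over 50 N crushes. Let go, the pressure is lost.
- pad: Blue rubber-sprung pad on the front of the rod, 56 mm wide, 44 mm high. Origin: centre of its front face, the one that meets the rack, 50 mm above the bench. The rubber gives about 1 mm per 25 N.
- fence: End stop: grey block with an aluminium face plate (84 mm wide, to 75 mm above the bench) against which the rack is clamped. Its origin coincides with the station's origin in its home place; the face is then 115 mm along the station's x. While unlocked it is only sprung and gives way up to 15 mm along x; locked, it backs up 3 mm and then stands firm.
- lock_knob (a joint): Angle of the red lock knob (rad): 0 unlocked, 1.3 locked at its end; starts at 0 to 0.25, grows clockwise seen from above. A spring detent resists from 0.45 to 0.85 (up to 0.12 N m), then snaps it on to 1.25 or more. The wing's long side points 1.27 minus this angle to the left (counter-clockwise) of the station's x; locked, it lies along the clamp.
- knob_grip (a point): Point on the knob's axis at gripping height, 102 mm above the bench. The red wing is 44 mm long, 14 mm thick, from 88 to 112 mm above the bench, its stem 12 mm thick, the block under it to 78 mm. The axis is 157 mm along the station's x.
- rack: White tube rack standing on the base plate with 20 tubes with teal caps: 100 mm along the clamp, 84 mm across, 60 mm high, cap tops 98 mm above its underside; about 0.4 kg. Origin: centre of its underside; x along the clamp. It starts 3 to 15 mm short of the end stop, up to 0.05 rad askew.
- spare_rack: Bystander: second white rack with teal tubes, 120 x 64 mm, 98 mm high. Origin: centre of underside.
- amber_jar: Bystander: amber jar, 60 mm diameter, 85 mm high. Origin: centre of underside.
- beaker: Bystander: clear beaker, 68 mm diameter, 80 mm high. Origin: centre of underside.
- ethanol: Bystander: white bottle with red cap, 64 mm diameter, 170 mm high. Origin: centre of underside.
- tip_box: Bystander: blue pipette-tip box with clear lid, 120 x 85 x 67 mm. Origin: centre of underside.
- spatula: Bystander: lab spatula lying flat, 180 mm long. Origin: its middle, underside.
- cap_dish: Bystander: white dish with loose caps, 92 mm diameter, 18 mm high. Origin: centre of underside.
Things that resemble listed ones, but are neither listed nor needed, are in the scene too. Leave any yellow look-alike of the rack alone.

How it is judged:
On the way, in this order (a step that is already met when the one before it is completed fails the run):
1. the lock knob of the end stop has clicked home (value of joint lock_knob above 1.2 rad), for 0.2 s.
2. squeezing the trigger, the pad has met the rack (contact force between pad and rack above 0.5 N and contact force between the fingers and trigger above 1 N), for 0.05 s.
At the end, for the whole second after the job is handed in: The knob is locked (past 1.2 rad) and the end stop has given way less than 6 mm; the fingers hold the trigger squeezed (over 4 N); the pad presses the rack with 10 to 48 N and the rack bears on the end stop with over 6 N; the rack stands still, upright and square (within 0.06 rad) (value of joint lock_knob above 1.2 rad and x of fence in the frame of station below 0.006 m and contact force between pad and rack between 10 and 48 N and contact force between fence and rack above 6 N and contact force between the fingers and trigger above 4 N and angle between rack's own z axis and vertical below 0.06 rad and angle between the x axis of rack and the x axis of station, either way round below 0.06 rad and linear speed of rack below 0.01 m/s); the arm keeps its last pose, push and grip.
It fails at once if the rack is crushed (pad pressing with more than 55 N) (contact force between pad and rack above 55 N).
It fails at once if the robot touches the rack (contact force between any of the arm, the fingers and rack above 3 N).
It fails at once if the rod or the pad is pushed by hand (contact force between any of the arm, the fingers and rod above 3 N or contact force between any of the arm, the fingers and pad above 3 N).
It fails at once if the rack tips (angle between rack's own z axis and vertical above 0.25 rad).
It fails at once if a bystander is moved by more than 20 mm or tipped (distance of any of spare_rack, amber_jar, beaker, ethanol, tip_box, spatula, cap_dish from where it was at the start of the episode above 0.02 m or angle between any of spare_rack, amber_jar, beaker, ethanol, tip_box, spatula, cap_dish's own z axis and vertical above 0.35 rad).
It also fails if it takes over 58 s, if anything falls off the work surface, if the arm or the gripper's body presses on something with over 40 N, if the wrist force passes 120 N, or if a joint passes its speed limit or range.

ROBOT

A 7-joint arm with a two-finger parallel gripper is mounted at the origin on the work surface. World frame = base frame: x ahead of the robot, y to its left, z up, the work surface at z = 0. Lengths are in m, angles in rad, forces in N, time in s.
With the tool pointing down it reaches from about 0.425 to 0.925 m from the base axis. Payload 6.8 kg.
Tool frame: the origin (TCP) lies midway between the tips of the shut fingers; the grasp point (between the pads) lies r.grip_point_offset behind it (r.grip_point_offset is the distance from the TCP to the grasp point, in m); z points along the fingers, y is the direction in which the jaws open and shut (so a half turn about z gives the same grasp; the last joint's range is limited). The gripper opens to 85 mm and grips with 20 to 120 N. Pads are 22 mm wide; open, the fingers measure 114 mm over their backs; the gripper's body (76 mm by 85 mm) begins 54 mm behind the grasp point. The pads swing forward as they close: fully open they stand 13 mm farther back than shut.
Start: joints at [-1.336, 0.477, 0.022, 1.555, -0.011, 1.109, -0.083], TCP at [0.227, 0.636, 0.231] pointing down, gripper open.
Joint ranges: [-2.96, 2.96], [-0.34, 2.1], [-1.41, 1.46], [0.24, 2.44], [-1.37, 4.51], [0.17, 1.92], [-2.96, 2.96]. Speed limits (rad/s): [2.39, 2.39, 3.14, 3.14, 3.14, 3.14, 3.14].

INTERFACE

Orientations are given as a rotation vector (axis times angle).
In Python, from bench import r gives the robot as it stands. The module is installed in compiled form; this text tells all that it offers.
- The arm moves only by the tool play_rows, never from a script. Its argument "deltas" is a list of rows, each a list of 3 entries, a list of its own where there are three numbers: the finger opening in mm, from 0 to 85.4, then the shift along the tool's x, y, z in mm, then the turn, a rotation vector about the tool's x, y, z in rad. A call has 1 to 8 rows; each row is the pose to reach, as a shift and turn from the pose measured when the call began, along the tool's axes at that moment; what a row does not reach only later rows make up. A row lasts 1/8 s, in which the tool goes at most 62.5 mm and 10.7 degrees, less where a joint would pass 70% of its speed; a pose out of reach is approached as far as the arm can. A call with a gripper value outside its range is refused whole. The fingers move at their own pace and stop on an object; "squeeze" is the grip in N (left out, the last holds). Time passes only in rows, so rows that repeat a pose let the fingers close. It gives the time, the measured TCP pose, the force and the opening at its end, in the units of the state.
- r.get_obs(): the state, without advancing time (a new reading comes with each control period).
- r.grab_frame(name): name is "scene" or "top" or "wrist"; returns (picture, depth): 384x512x3 uint8, red, green, blue; 384x512 float32, m along the optical axis (not along the pixel's ray), 0 where there is no reading.
- r.camera_model(name): a dict with "mtx" (3x3 intrinsics, pixels), "rvec" (rotation vector, rad) and "tvec" (3), from world to camera coordinates, as OpenCV has them; the wrist camera has in their place "T_tool_cam" (4x4, takes a point from camera to tool coordinates, whose origin is the TCP and whose axes are the flange's). Camera axes: x right, y down, z forward; pixel columns grow to the right and rows downward; lengths in m; the calibration is good to about 2 mm. The wrist camera is an equidistant fisheye: a pixel r from the principal point sees the ray r / f radians off the axis. A picture is of the moment at which its call begins: read the wrist's pose just before it. camera_model takes no time and is no camera call.
- r.hand_in(): hands the job in, once; it reports no verdict.
The state is a dict: "clock": time; "joints": joint angles; "qvel": joint speeds; "tau": joint torques, N m; "tcp_pos": TCP position; "orientation": TCP orientation; "contact_force": force on the tool from outside, world axes, zero at the start; "moment": the same for the moment, N m; "grip_width": finger opening in m.
Only numpy, scipy, OpenCV 4.12 (cv2) and the standard library are available. Lean on these libraries where they do the work, as an engineer would, in place of code of your own. Each camera call takes 0.05 s, during which the arm holds its last target. There are 200 camera calls.

## Working session

There is one attempt and no reset: what is moved stays moved. The work goes in short steps, Python scripts to look and compute and a tool call to move; the robot and the scene stay as the last step left them, time stands still between calls to the robot, and variables do not carry over. Pictures are saved under pics/ and viewed, about 8 in all and at most 12, crops included, and the job is handed in when it is done.

Besides the shell and the picture viewer there is one more tool, called after "Emit:" as name(argument=value, ...) on one line, values as JSON. play_rows: Moves the arm, as the interface text tells. Its arguments: {"type":"object","properties":{"deltas":{"type":"array"},"squeeze":{"type":"number"}},"required":["deltas"]}

```bash
mkdir -p pics; python3 - <<'E'
from bench import r
import cv2,numpy as np
print(r.get_obs(), r.grip_point_offset)
for n in("scene","top"):
    p,d=r.grab_frame(n); cv2.imwrite(f"pics/{n}0.png",cv2.cvtColor(p,cv2.COLOR_RGB2BGR)); np.savez(f"{n}0.npz",p=p,d=d)
    print(n,r.camera_model(n))
print(r.camera_model("wrist"))
E
```

```text
{'clock': 0.0, 'joints': array([-1.33612364,  0.47779753,  0.02231384,  1.55646763, -0.01153583,
        1.10928619, -0.08312815]), 'qvel': array([ 0.00033892,  0.00090393, -0.00179586, -0.0009691 ,  0.00059217,
        0.00013581,  0.00038025]), 'tau': array([ 1.36510835e-04, -5.96457875e+01,  1.60839289e+00, -2.81195909e+01,
        1.25771662e-02,  9.23598156e-03,  1.15206439e-05]), 'tcp_pos': array([0.2266557 , 0.63517275, 0.23032009]), 'orientation': array([-5.35755691e-01, -3.09534723e+00,  2.85607514e-03]), 'contact_force': array([-0.70717126,  0.80272442, -0.21188268]), 'moment': array([-0.00144917, -0.01918   ,  0.01096449]), 'grip_width': 0.0854506186855177} 0.0187
scene {'mtx': array([[441.18052191,   0.        , 253.77361389],
       [  0.        , 441.18052191, 192.82282762],
       [  0.        ,   0.        ,   1.        ]]), 'rvec': array([ 1.75873148,  2.0783924 , -0.61694818]), 'tvec': array([ 0.09792174, -0.30975562,  1.77227354])}
top {'mtx': array([[489.53490331,   0.        , 248.40487907],
       [  0.        , 489.53490331, 192.71767352],
       [  0.        ,   0.        ,   1.        ]]), 'rvec': array([ 2.19648087, -2.17396857,  0.06711134]), 'tvec': array([0.00720471, 0.48458452, 1.50700166])}
{'mtx': array([[297.31863964,   0.        , 253.13808048],
       [  0.        , 297.31863964, 193.48120565],
       [  0.        ,   0.        ,   1.        ]]), 'T_tool_cam': array([[-1.31592748e-04, -9.53453757e-01, -3.01539245e-01,
         7.61545042e-02],
       [ 9.99999965e-01, -1.94843012e-04,  1.79681613e-04,
        -3.82151975e-04],
       [-2.30070924e-04, -3.01539211e-01,  9.53453749e-01,
        -1.42777971e-01],
       [ 0.00000000e+00,  0.00000000e+00,  0.00000000e+00,
         1.00000000e+00]])}
```

View pics/scene0.png

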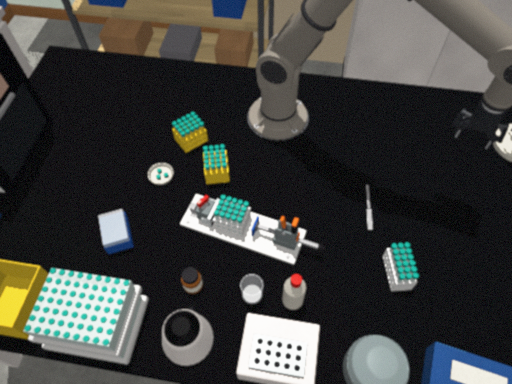

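View pics/top0.png

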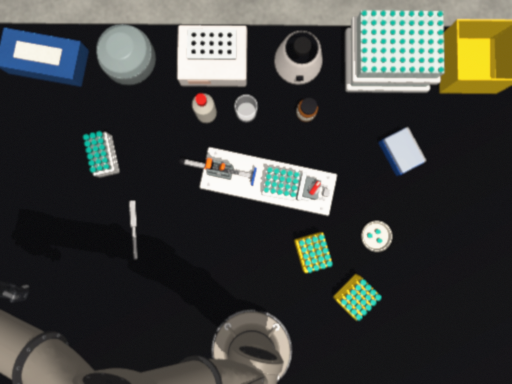

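The scene view shows the station at about (250,228), with the red knob at (204,201) and the orange parts near (290,222). In the top view the base centre is at (268,181), the knob at (315,187) and the orange parts at (209,161) and (222,167).

```bash
cat > h.py <<'E'
import cv2,numpy as np
from scipy.spatial.transform import Rotation as R
def ray(c,px,n,T=None):
    px=np.atleast_2d(np.float64(px)); K=c["mtx"]
    u=(px-K[:2,2])/K[0,0]
    if n=="wrist":
        t=np.linalg.norm(u,axis=1,keepdims=True); d=np.hstack([u/np.maximum(t,1e-9)*np.sin(t),np.cos(t)])
        M=T@c["T_tool_cam"]; return M[:3,3],d@M[:3,:3].T
    m=cv2.Rodrigues(c["rvec"])[0]; d=np.hstack([u,np.ones((len(u),1))])
    return -m.T@c["tvec"],d@m
def onz(c,px,z,n="top",T=None):
    o,d=ray(c,px,n,T); return o+d*((z-o[2])/d[:,2])[:,None]
def tool(o):
    T=np.eye(4);T[:3,:3]=R.from_rotvec(o["orientation"]).as_matrix();T[:3,3]=o["tcp_pos"];return T
E
python3 - <<'E'
from h import *; from bench import r
for n,box in(("top",(195,140,345,220)),("scene",(175,185,325,270))):
    z=np.load(n+"0.npz");p=z["p"];c=r.camera_model(n)
    x0,y0,x1,y1=box; h=cv2.cvtColor(p,cv2.COLOR_RGB2HSV)
    reg=np.zeros(p.shape[:2],np.uint8);reg[y0:y1,x0:x1]=255
    m=cv2.inRange(h,(0,0,70),(180,255,255))&reg
    w=cv2.inRange(h,(0,0,170),(180,60,255))&reg
    cs=max(cv2.findContours(w,0,2)[0],key=cv2.contourArea)
    P=onz(c,cs[:,0,:],.015,n)[:,:2]
    rc=cv2.minAreaRect(np.float32(P*1000)); print(n,"rect mm",rc,cv2.boxPoints(rc).round().tolist())
    for nm,lo,hi,zz in(("red",(0,150,90),(5,255,255),.1),("orange",(6,150,90),(18,255,255),.15),("blue",(100,120,60),(125,255,255),.07)):
        k,l,s,ce=cv2.connectedComponentsWithStats(cv2.inRange(h,lo,hi)&reg)
        for i in range(1,k):
            if s[i,4]>5: print(nm,s[i].tolist(),ce[i].round(1),onz(c,ce[i],zz,n).round(4).tolist())
t=cv2.imread("pics/top0.png")[135:225,190:350]; s=cv2.imread("pics/scene0.png")[185:275,170:330]
cv2.imwrite("pics/crop0.png",cv2.resize(np.vstack([t,s]),None,fx=3.3,fy=3.3,interpolation=cv2.INTER_CUBIC))
E
```

```text
top rect mm ((522.5309448242188, -48.138214111328125), (409.7161865234375, 130.80679321289062), 78.46589660644531) [[417.0, -236.0], [546.0, -262.0], [628.0, 140.0], [499.0, 166.0]]
red [310, 184, 9, 10, 43] [313.5 188.8] [[0.4923, -0.1794, 0.1]]
orange [205, 158, 7, 11, 63] [208.3 163.3] [[0.5585, 0.1267, 0.15]]
orange [219, 163, 6, 7, 33] [221.8 166.4] [[0.5499, 0.0882, 0.15]]
blue [251, 168, 5, 17, 29] [253.2 175.9] [[0.5319, -0.0019, 0.07]]
scene rect mm ((526.4246826171875, -48.72169494628906), (410.1224365234375, 130.9815673828125), 78.35929107666016) [[421.0, -236.0], [549.0, -263.0], [632.0, 139.0], [504.0, 165.0]]
red [198, 194, 11, 13, 57] [203.5 200. ] [[0.4932, -0.1804, 0.1]]
orange [280, 215, 6, 13, 55] [282.8 220.9] [[0.5559, 0.0884, 0.15]]
orange [292, 217, 7, 10, 59] [294.9 221.5] [[0.5521, 0.1249, 0.15]]
blue [252, 218, 6, 16, 30] [254.5 225.8] [[0.5446, -0.0023, 0.07]]
```

View pics/crop0.png

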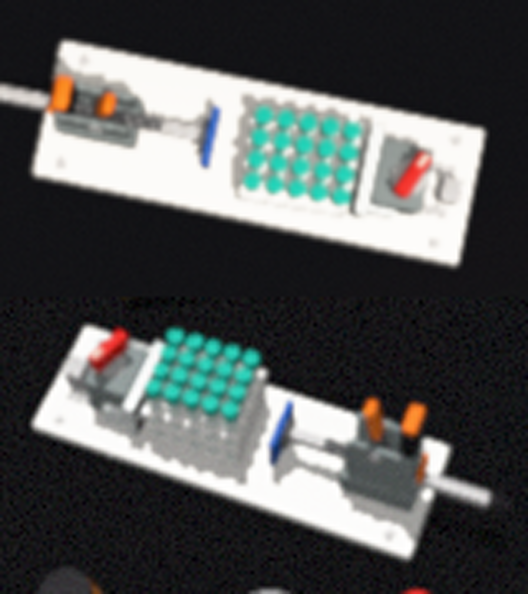

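```bash
cat >> h.py <<'E'
def goal(o,p,ydeg):
    "shift mm, turn (tool axes) to reach TCP p, pointing down, tool y at heading ydeg"
    T=tool(o); a=np.radians(ydeg); y=np.array([np.cos(a),np.sin(a),0]); z=np.array([0,0,-1.])
    G=np.c_[np.cross(y,z),y,z]
    return (T[:3,:3].T@(np.array(p)-T[:3,3])*1000).round(1).tolist(), R.from_matrix(T[:3,:3].T@G).as_rotvec().round(3).tolist()
E
python3 - <<'E'
from h import *; from bench import r
o=r.get_obs()
print(tool(o).round(3))
for p,y in(((.45,.25,.27),65),((.53,-.10,.27),60)): print(goal(o,p,y))
E
```

```text
[[-0.942  0.336 -0.     0.227]
 [ 0.336  0.942 -0.002  0.635]
 [-0.    -0.002 -1.     0.23 ]
 [ 0.     0.     0.     1.   ]]
([-339.8, -287.8, -39.1], [-0.002, 0.0, 0.094])
([-532.8, -590.6, -38.6], [-0.002, 0.0, 0.181])
```

Emit:
play_rows(deltas=[[85, [-45, -38, -15], [0, 0, 0.02]], [85, [-90, -76, -30], [0, 0, 0.03]], [85, [-135, -114, -39], [0, 0, 0.04]], [85, [-180, -152, -39], [0, 0, 0.05]], [85, [-225, -190, -39], [0, 0, 0.06]], [85, [-270, -228, -39], [0, 0, 0.07]], [85, [-310, -262, -39], [0, 0, 0.08]], [85, [-340, -300, -39], [0, 0, 0.09]]])

```text
clock: 1.1
tcp_pos: [0.447, 0.2364, 0.2698]
orientation: [0.677, 3.068, -0.003]
contact_force: [0.6, 0.6, -0.3]
grip_width: 0.0848
```

```bash
python3 - <<'E'
from h import *; from bench import r
o=r.get_obs()
print(o["clock"],o["tcp_pos"],o["joints"],goal(o,(.53,-.10,.27),58))
E
```

```text
1.1 [0.44701449 0.23641473 0.26981163] [-0.81646792  0.15610893  0.232026    1.91925588 -0.03920471  1.07194918
  0.56816287] ([-216.8, -270.3, 0.4], [-0.002, 0.001, 0.124])
```

Emit:
play_rows(deltas=[[40, [-36, -45, 0], [0, 0, 0.02]], [40, [-72, -90, 0], [0, 0, 0.04]], [40, [-108, -135, 0], [0, 0, 0.06]], [40, [-144, -180, 0], [0, 0, 0.08]], [40, [-180, -225, 0], [0, 0, 0.1]], [40, [-217, -270, 0], [0, 0, 0.12]], [40, [-217, -270, 0], [0, 0, 0.12]]])

```text
clock: 1.98
tcp_pos: [0.53, -0.1053, 0.2704]
orientation: [0.872, 3.017, -0.007]
contact_force: [-0.7, 0.8, 0.1]
grip_width: 0.0404
```

```bash
python3 - <<'E'
from h import *; from bench import r
o=r.get_obs();T=tool(o)
p,d=r.grab_frame("wrist"); np.savez("w1.npz",p=p,d=d,T=T)
cv2.imwrite("pics/w1.png",cv2.cvtColor(p,cv2.COLOR_RGB2BGR))
c=r.camera_model("wrist"); h=cv2.cvtColor(p,cv2.COLOR_RGB2HSV)
print(o["clock"],o["joints"],o["tcp_pos"])
for nm,lo,hi,zz in(("red",(0,150,60),(5,255,255),.112),("orange",(6,150,60),(18,255,255),.165),("blue",(100,120,50),(125,255,255),.07)):
    k,l,s,ce=cv2.connectedComponentsWithStats(cv2.inRange(h,lo,hi))
    for i in range(1,k):
        if s[i,4]>30:
            P=onz(c,np.argwhere(l==i)[:,::-1],zz,"wrist",T)[:,:2]*1000
            print(nm,s[i].tolist(),cv2.minAreaRect(np.float32(P)))
E
```

```text
1.975 [-0.34854547  0.22895809  0.50832851  1.85948233 -0.12041204  1.08401405
  1.21301802] [ 0.52997739 -0.10531619  0.27037109]
red [172, 164, 15, 40, 440] ((494.2154235839844, -178.1956787109375), (15.603299140930176, 43.62818145751953), 56.46812438964844)
red [498, 207, 14, 27, 270] ((783.3136596679688, 174.73912048339844), (30.35653305053711, 52.483726501464844), 80.96331787109375)
orange [458, 80, 18, 31, 377] ((558.333251953125, 125.47846984863281), (18.611892700195312, 30.415279388427734), 77.52894592285156)
orange [416, 94, 25, 21, 372] ((544.83837890625, 76.08079528808594), (27.36437225341797, 18.968524932861328), 64.6737289428711)
orange [277, 291, 18, 22, 118] ((648.2697143554688, -143.8014373779297), (10.333348274230957, 30.487695693969727), 25.68281364440918)
blue [315, 102, 23, 43, 454] ((530.4910888671875, -4.507219314575195), (13.225196838378906, 54.23015594482422), 79.23340606689453)
blue [85, 269, 36, 25, 488] ((553.6449584960938, -397.0936279296875), (40.64435577392578, 55.877647399902344), 10.530075073242188)
blue [5, 345, 33, 39, 723] ((646.9006958007812, -871.8193969726562), (94.94977569580078, 253.07089233398438), 8.43301773071289)
```

View pics/w1.png

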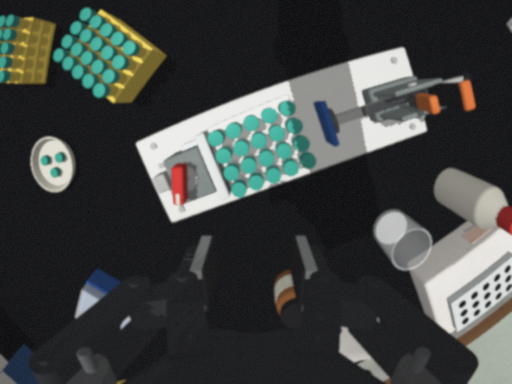

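Wrist view: the red knob is at (179,184), the rack caps at (262,150), the pad at (327,124), the trigger at (428,103) and the grip top at (467,95). I'll go above the knob and refine.

```bash
python3 - <<'E'
from h import *; from bench import r
print(goal(r.get_obs(),(.495,-.179,.17),56.5))
E
```

```text
([-11.2, -83.4, 100.3], [-0.003, 0.0, 0.026])
```

Emit:
play_rows(deltas=[[40, [-6, -42, 30], [0, 0, 0.01]], [40, [-11, -83, 60], [0, 0, 0.026]], [40, [-11, -83, 100], [0, 0, 0.026]], [40, [-11, -83, 100], [0, 0, 0.026]]])

```text
clock: 2.52
tcp_pos: [0.493, -0.1765, 0.168]
orientation: [-0.902, -3.002, 0.005]
contact_force: [-0.1, 0.2, 1.5]
grip_width: 0.0398
```

```bash
python3 - <<'E'
from h import *; from bench import r
o=r.get_obs();T=tool(o)
p,d=r.grab_frame("wrist"); np.savez("w2.npz",p=p,d=d,T=T)
cv2.imwrite("pics/w2.png",cv2.cvtColor(p,cv2.COLOR_RGB2BGR))
c=r.camera_model("wrist"); h=cv2.cvtColor(p,cv2.COLOR_RGB2HSV)
k,l,s,ce=cv2.connectedComponentsWithStats(cv2.inRange(h,(0,150,40),(5,255,255)))
print(o["clock"],o["tcp_pos"])
for i in range(1,k):
    if s[i,4]>100:
        q=np.argwhere(l==i)[:,::-1]
        P=onz(c,q,.112,"wrist",T)[:,:2]*1000
        print(s[i].tolist(),cv2.minAreaRect(np.float32(P)))
        L=(np.c_[P/1000,np.full(len(P),.112)]-T[:3,3])@T[:3,:3]*1000
        print("tool x,y rng",L.min(0),L.max(0),np.median(L,0))
E
```

```text
2.525 [ 0.49295965 -0.1765185   0.16796082]
[241, 182, 18, 62, 842] ((492.6996154785156, -179.8524627685547), (12.34893798828125, 47.02583312988281), 55.76365661621094)
tool x,y rng [-25.49087149  -8.94857408  55.81083687] [21.55907619  3.41307567 56.1057684 ] [ 2.39263683 -2.34275944 55.98863126]
```

View pics/w2.png

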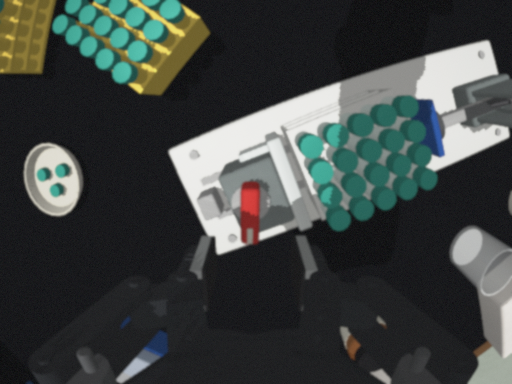

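```bash
python3 - <<'E'
from h import *; from bench import r
print(goal(r.get_obs(),(.494,-.180,.086),56))
E
```

```text
([-1.4, -2.7, 83.8], [-0.004, -0.002, 0.011])
```

Emit:
play_rows(deltas=[[36, [-1.4, -2.7, 40], [0, 0, 0.011]], [36, [-1.4, -2.7, 75], [-0.004, -0.002, 0.011]], [36, [-1.4, -2.7, 84], [-0.004, -0.002, 0.011]], [36, [-1.4, -2.7, 84], [-0.004, -0.002, 0.011]], [5, [-1.4, -2.7, 84], [-0.004, -0.002, 0.011]], [5, [-1.4, -2.7, 84], [-0.004, -0.002, 0.011]], [5, [-1.4, -2.7, 84], [-0.004, -0.002, 0.011]]], squeeze=40)

```text
clock: 3.45
tcp_pos: [0.4948, -0.181, 0.0876]
orientation: [0.919, 3.001, 0.001]
contact_force: [-1.7, -0.9, 5.3]
grip_width: 0.013
```

Emit:
play_rows(deltas=[[5, [0, 0, 0], [0, 0, 0.15]], [5, [0, 0, 0], [0, 0, 0.3]], [5, [0, 0, 0], [0, 0, 0.45]], [5, [0, 0, 0], [0, 0, 0.6]], [5, [0, 0, 0], [0, 0, 0.75]], [5, [0, 0, 0], [0, 0, 0.9]], [5, [0, 0, 0], [0, 0, 1.05]], [5, [0, 0, 0], [0, 0, 1.17]]], squeeze=50)

```text
clock: 4.45
tcp_pos: [0.4948, -0.1811, 0.0878]
orientation: [2.428, 1.99, 0.003]
contact_force: [0.6, -2.3, -10.5]
grip_width: 0.0128
```

```bash
python3 - <<'E'
from h import *; from bench import r
o=r.get_obs();T=tool(o);print(np.degrees(np.arctan2(T[1,1],T[0,1])),o["moment"],o["contact_force"],o["joints"],T[:3,3])
p,d=r.grab_frame("wrist"); h=cv2.cvtColor(p,cv2.COLOR_RGB2HSV)
cv2.imwrite("pics/w3.png",cv2.cvtColor(p,cv2.COLOR_RGB2BGR))
k,l,s,ce=cv2.connectedComponentsWithStats(cv2.inRange(h,(0,150,40),(5,255,255)))
c=r.camera_model("wrist")
for i in range(1,k):
    if s[i,4]>80:
        P=onz(c,np.argwhere(l==i)[:,::-1],.112,"wrist",T)[:,:2]*1000
        print(s[i].tolist(),cv2.minAreaRect(np.float32(P)))
E
```

```text
-11.326792242024595 [-0.57774837 -0.25835919  0.05068157] [  0.61873461  -2.29421503 -10.46514188] [-0.35683203  0.543009    0.76921151  2.06903898 -0.56096103  0.74215177
  0.57010476] [ 0.49476149 -0.18109011  0.08779162]
[238, 216, 31, 93, 2308] ((496.15496826171875, -177.59542846679688), (50.4770393371582, 13.93375015258789), 78.60977172851562)
```

Emit:
play_rows(deltas=[[5, [0, 0, 0], [0, 0, 0.05]], [5, [0, 0, 0], [0, 0, 0.07]], [5, [0, 0, 0], [0, 0, 0.07]]])

```text
clock: 4.88
tcp_pos: [0.4948, -0.1811, 0.0878]
orientation: [2.497, 1.902, 0.002]
contact_force: [-0.2, -2.6, -9.7]
grip_width: 0.013
```

```bash
python3 - <<'E'
from h import *; from bench import r
o=r.get_obs();T=tool(o);print(np.degrees(np.arctan2(T[1,1],T[0,1])),o["moment"],o["contact_force"])
E
```

```text
-15.388907293246048 [-0.71269601 -0.16760119  0.95838051] [-0.24876774 -2.6112548  -9.66828461]
```

Emit:
play_rows(deltas=[[40, [0, 0, 0], [0, 0, 0]], [40, [0, 0, 0], [0, 0, 0]], [40, [0, 0, 0], [0, 0, 0]], [40, [0, 0, -50], [0, 0, 0]], [40, [0, 0, -100], [0, 0, 0]], [40, [0, 0, -150], [0, 0, 0]], [40, [0, 0, -170], [0, 0, 0]]])

```text
clock: 5.75
tcp_pos: [0.4954, -0.1816, 0.2608]
orientation: [2.496, 1.9, 0.007]
contact_force: [0.6, 0.5, 0.3]
grip_width: 0.0405
```

```bash
python3 - <<'E'
from h import *; from bench import r
o=r.get_obs();print(o["tcp_pos"],o["moment"])
# station x dir ~ -101.6deg; pre-view pose behind grip
for y in (78.4,):
  print(goal(o,(.558,.11,.26),y))
p,d=r.grab_frame("wrist"); T=tool(o); h=cv2.cvtColor(p,cv2.COLOR_RGB2HSV);c=r.camera_model("wrist")
k,l,s,ce=cv2.connectedComponentsWithStats(cv2.inRange(h,(0,150,40),(5,255,255)))
for i in range(1,k):
    if s[i,4]>80:
        P=onz(c,np.argwhere(l==i)[:,::-1],.112,"wrist",T)[:,:2]*1000
        print(s[i].tolist(),cv2.minAreaRect(np.float32(P)))
E
```

```text
[ 0.49537367 -0.18160753  0.26075799] [ 0.04571039 -0.04147334  0.04764803]
([297.8, -17.2, 0.8], [0.006, 0.005, -1.638])
[246, 156, 12, 41, 369] ((496.4056396484375, -178.93092346191406), (41.823604583740234, 11.214509963989258), 74.7686767578125)
```

Emit:
play_rows(deltas=[[80, [37, -2, 0], [0, 0, -0.18]], [80, [75, -4, 0], [0, 0, -0.36]], [80, [112, -6, 0], [0, 0, -0.54]], [80, [150, -8, 0], [0, 0, -0.72]], [80, [187, -11, 0], [0, 0, -0.9]], [80, [225, -13, 0], [0, 0, -1.08]], [80, [262, -15, 0], [0, 0, -1.26]], [80, [298, -17, 0], [0, 0, -1.44]]])

```text
clock: 6.8
tcp_pos: [0.5588, 0.1111, 0.2616]
orientation: [0.614, 3.073, 0.001]
contact_force: [0.6, 0.9, -0.3]
grip_width: 0.0801
```

```bash
python3 - <<'E'
from h import *; from bench import r
o=r.get_obs();print(o["joints"],goal(o,(.555,.11,.24),78.4))
E
```

```text
[-0.804002    0.30472457  0.62160156  1.81491727 -0.19677681  1.07699804
  1.0647312 ] ([3.3, -2.5, 21.6], [0.001, 0.008, -0.192])
```

Emit:
play_rows(deltas=[[80, [3.3, -2.5, 10], [0, 0, -0.15]], [80, [3.3, -2.5, 20], [0, 0.008, -0.192]], [80, [3.3, -2.5, 20], [0, 0.008, -0.192]]])

```text
clock: 7.18
tcp_pos: [0.5543, 0.1097, 0.2405]
orientation: [-0.319, -3.123, -0.001]
contact_force: [-0.2, -0.2, 0.1]
grip_width: 0.0798
```

```bash
python3 - <<'E'
from h import *; from bench import r
o=r.get_obs();T=tool(o)
p,d=r.grab_frame("wrist"); np.savez("w4.npz",p=p,d=d,T=T)
cv2.imwrite("pics/w4.png",cv2.cvtColor(p,cv2.COLOR_RGB2BGR))
c=r.camera_model("wrist"); h=cv2.cvtColor(p,cv2.COLOR_RGB2HSV)
print(o["clock"],T.round(4))
u=np.array([-.201,-.9796]);O=np.array([.5269,-.0273])
k,l,s,ce=cv2.connectedComponentsWithStats(cv2.inRange(h,(6,150,40),(18,255,255)))
for i in range(1,k):
    if s[i,4]>80:
        q=np.argwhere(l==i)[:,::-1]
        P=onz(c,q,.165,"wrist",T)[:,:2]; D=P-O
        st=np.c_[D@u, D@[-u[1],u[0]]]*1000
        print(s[i].tolist(),cv2.minAreaRect(np.float32(st)),st.min(0),st.max(0))
E
```

```text
7.175 [[-9.794e-01  2.020e-01 -2.000e-03  5.543e-01]
 [ 2.020e-01  9.794e-01  8.000e-04  1.097e-01]
 [ 2.100e-03  3.000e-04 -1.000e+00  2.405e-01]
 [ 0.000e+00  0.000e+00  0.000e+00  1.000e+00]]
[282, 165, 7, 21, 84] ((-163.26353454589844, -22.528316497802734), (3.9545483589172363, 16.18135643005371), 11.6666259765625) [-166.03672067  -30.48377981] [-161.16696845  -14.83804599]
[218, 178, 24, 33, 490] ((-120.63265991210938, -8.025510787963867), (27.83954620361328, 14.205999374389648), 48.303749084472656) [-130.05048881  -20.38996955] [-112.06711537    5.54118477]
[265, 184, 20, 38, 684] ((-156.21441650390625, -0.3301982879638672), (15.13174819946289, 30.596635818481445), 0.021221274510025978) [-163.78470586  -15.63014558] [-148.65260461   14.96705534]
```

View pics/w4.png

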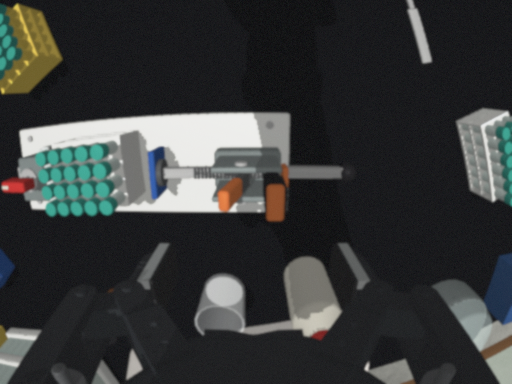

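The orange grip top spans -164 to -149 mm in station coordinates, which agrees with my frame to about 1 mm. The trigger is at (231,194) and the grip at (275,200) in this view. I'll descend over them with the jaws open.

Emit:
play_rows(deltas=[[80, [0, -1, 40], [0, 0, 0]], [80, [0, -1, 80], [0, 0, 0]], [80, [0, -1, 105], [0, 0.002, 0]], [80, [0, -1, 115], [0, 0.002, 0]], [80, [0, -1, 115], [0, 0.002, 0]]], squeeze=20)

```text
clock: 7.85
tcp_pos: [0.5545, 0.1087, 0.1263]
orientation: [-0.321, -3.122, -0.001]
contact_force: [-0.2, -0.4, -0.4]
grip_width: 0.08
```

```bash
cat > st.py <<'E'
from h import *; from bench import r
o=r.get_obs();T=tool(o)
u=np.array([-.201,-.9796]);O=np.array([.5269,-.0273]);v=np.array([-u[1],u[0]])
D=T[:2,3]-O;F=o["contact_force"]
print("t",o["clock"],"s",(D@u*1000).round(1),"lat",(D@v*1000).round(1),"z",T[2,3].round(4),"F_s",(F[:2]@u).round(1),"F_lat",(F[:2]@v).round(1),"Fz",F[2].round(1),"w",o["grip_width"])
E
python3 st.py; python3 - <<'E'
from h import *; from bench import r
o=r.get_obs()
print(goal(o,(.5548,.1089,.125),78.4))
E
```

```text
t 7.85 s -138.8 lat -0.3 z 0.1263 F_s 0.4 F_lat -0.1 Fz -0.4 w 0.07999225398016795
([-0.2, 0.2, 1.3], [0.001, -0.003, -0.002])
```

Emit:
play_rows(deltas=[[54, [0, 0, 0], [0, 0, 0]], [54, [0, 0, 0], [0, 0, 0]], [46, [0, 1, 0], [0, 0, 0]], [42, [0, 3, 0], [0, 0, 0]], [42, [0, 3, 0], [0, 0, 0]]], squeeze=20)

```text
clock: 8.48
tcp_pos: [0.5567, 0.1135, 0.1284]
orientation: [0.319, 3.125, 0.007]
contact_force: [-1.9, 2.2, 10.7]
grip_width: 0.0423
```

```bash
python3 st.py
```

```text
t 8.475 s -143.9 lat 0.9 z 0.1284 F_s -1.7 F_lat -2.3 Fz 10.7 w 0.04225243382516255
```

Emit:
play_rows(deltas=[[38, [0, 2, 0], [0, 0, 0]], [34, [0, 4, 0], [0, 0, 0]], [28, [0, 5, 0], [0, 0, 0]], [28, [0, 5, 0], [0, 0, 0]]], squeeze=20)

```text
clock: 8.98
tcp_pos: [0.5574, 0.1169, 0.1296]
orientation: [-0.32, -3.125, -0.005]
contact_force: [-5.3, -3.3, 13.0]
grip_width: 0.0349
```

```bash
python3 st.py
```

```text
t 8.975 s -147.4 lat 0.9 z 0.1296 F_s 4.3 F_lat -4.5 Fz 13.0 w 0.034914174905112526
```

Emit:
play_rows(deltas=[[45, [0, -5, 2], [0, 0, 0]], [62, [0.9, -8.5, 3], [0, 0, 0]], [62, [0.9, -8.5, 3], [0, 0, 0]], [50, [0.9, -8, 3], [0, 0, 0]], [42, [0.9, -4, 3], [0, 0, 0]], [35, [0.9, -1, 3], [0, 0, 0]], [28, [0.9, 1, 3], [0, 0, 0]], [28, [0.9, 2, 3], [0, 0, 0]]], squeeze=22)

```text
clock: 9.98
tcp_pos: [0.5569, 0.1169, 0.1284]
orientation: [-0.321, -3.124, -0.002]
contact_force: [-8.2, -7.0, 19.7]
grip_width: 0.0354
```

```bash
cp st.py st2.py; cat >> st2.py <<'E'
p,d=r.grab_frame("top");n=sum(1 for _ in __import__("glob").glob("top_*.npz"));np.savez(f"top_{n}.npz",p=p)
c=r.camera_model("top"); h=cv2.cvtColor(p,cv2.COLOR_RGB2HSV)
def loc(lo,hi,z):
    m=cv2.inRange(h,lo,hi); m[:165]=0;m[215:]=0;m[:,:240]=0;m[:,310:]=0
    q=np.argwhere(m)[:,::-1]; P=onz(c,q,z)[:,:2]-O; s=P@u*1000
    return len(q),np.median(s).round(1),np.percentile(s,[3,97]).round(1),s.mean().round(2)
print("pad",loc((100,120,50),(125,255,255),.07)); print("caps",loc((75,100,60),(95,255,255),.113))
E
python3 st2.py
```

```text
t 9.975 s -147.3 lat 0.4 z 0.1284 F_s 8.5 F_lat -6.7 Fz 19.7 w 0.035393214201427096
pad (34, np.float64(-8.7), array([-11.6,  -5.3]), np.float64(-8.59))
caps (463, np.float64(58.4), array([ 14.3, 101.6]), np.float64(57.99))
```

Emit:
play_rows(deltas=[[45, [0, -5, 1], [0, 0, 0]], [62, [0.4, -8.5, 2], [0, 0, 0]], [62, [0.4, -8.5, 2], [0, 0, 0]], [50, [0.4, -8, 1], [0, 0, 0]], [42, [0.4, -4, 0], [0, 0, 0]], [35, [0.4, -1, 0], [0, 0, 0]], [28, [0.4, 0, 0], [0, 0, 0]], [28, [0.4, 0, 0], [0, 0, 0]]], squeeze=22)

```text
clock: 11.02
tcp_pos: [0.5564, 0.1171, 0.1296]
orientation: [-0.319, -3.124, -0.002]
contact_force: [-5.2, -0.4, 14.7]
grip_width: 0.0349
```

```bash
python3 st2.py
```

```text
t 11.025 s -147.3 lat -0.1 z 0.1296 F_s 1.5 F_lat -5.0 Fz 14.7 w 0.03494245915719641
pad (38, np.float64(0.1), array([-3.4,  3.1]), np.float64(0.06))
caps (462, np.float64(58.5), array([ 14.3, 101.7]), np.float64(58.08))
```

Emit:
play_rows(deltas=[[45, [0, -5, 1], [0, 0, 0]], [62, [0, -8.5, 3], [0, 0, 0]], [62, [0, -8.5, 3], [0, 0, 0]], [50, [0, -8, 2], [0, 0, 0]], [44, [0, -5, 0], [0, 0, 0]], [40, [0, -2.5, 0], [0, 0, 0]], [36, [0, -0.5, 0], [0, 0, 0]], [30, [0, 0, 0], [0, 0, 0]]], squeeze=22)

```text
clock: 12.08
tcp_pos: [0.5562, 0.1172, 0.1306]
orientation: [-0.317, -3.123, -0.003]
contact_force: [-4.5, 0.1, 11.8]
grip_width: 0.0349
```

```bash
python3 st2.py
```

```text
t 12.075 s -147.5 lat -0.3 z 0.1306 F_s 0.8 F_lat -4.4 Fz 11.8 w 0.034906581008909324
pad (31, np.float64(8.2), array([ 5. , 10.7]), np.float64(8.07))
caps (484, np.float64(62.8), array([ 18.7, 107.2]), np.float64(63.05))
```

Emit:
play_rows(deltas=[[45, [0, -5, 1], [0, 0, 0]], [62, [-0.3, -8.5, 4], [0, 0, 0]], [62, [-0.3, -8.5, 4], [0, 0, 0]], [52, [-0.3, -8.5, 4], [0, 0, 0]], [48, [-0.3, -6.5, 2], [0, 0, 0]], [46, [-0.3, -5.5, 1], [0, 0, 0]], [46, [-0.3, -5.5, 1], [0, 0, 0]]], squeeze=22)

```text
clock: 13.0
tcp_pos: [0.5551, 0.1117, 0.1291]
orientation: [-0.317, -3.123, -0.002]
contact_force: [1.9, 0.7, -6.5]
grip_width: 0.0462
```

```bash
python3 st2.py
```

```text
t 13.0 s -141.8 lat -0.3 z 0.1291 F_s -1.1 F_lat 1.8 Fz -6.5 w 0.04621835745466828
pad (38, np.float64(9.3), array([ 5.7, 12.7]), np.float64(9.23))
caps (472, np.float64(62.9), array([ 19.5, 107.3]), np.float64(62.98))
```

Emit:
play_rows(deltas=[[44, [0, 1, 0], [0, 0, 0]], [42, [0, 2, 0], [0, 0, 0]], [40, [0, 3, 0], [0, 0, 0]], [40, [0, 3, 0], [0, 0, 0]]], squeeze=22)

```text
clock: 13.55
tcp_pos: [0.5557, 0.1144, 0.13]
orientation: [-0.317, -3.122, -0.002]
contact_force: [-4.0, 0.1, 7.6]
grip_width: 0.0403
```

```bash
python3 st2.py
```

```text
t 13.55 s -144.6 lat -0.3 z 0.13 F_s 0.7 F_lat -3.9 Fz 7.6 w 0.04031341978184722
pad (33, np.float64(11.7), array([ 8.6, 14.7]), np.float64(11.67))
caps (471, np.float64(65.7), array([ 22.1, 109. ]), np.float64(65.37))
```

Emit:
play_rows(deltas=[[38, [0, 1, 0], [0, 0, 0]], [37, [0, 1.5, 0], [0, 0, 0]], [37, [0, 1.5, 0], [0, 0, 0]]], squeeze=22)

```text
clock: 13.98
tcp_pos: [0.5559, 0.1158, 0.1304]
orientation: [-0.316, -3.122, -0.002]
contact_force: [-3.2, -0.2, 6.0]
grip_width: 0.0379
```

```bash
python3 st2.py
```

```text
t 13.975 s -146.0 lat -0.3 z 0.1304 F_s 0.8 F_lat -3.1 Fz 6.0 w 0.03791143451273407
pad (36, np.float64(13.3), array([10.5, 16.3]), np.float64(13.38))
caps (457, np.float64(67.4), array([ 23.7, 110.5]), np.float64(67.45))
```

Emit:
play_rows(deltas=[[45, [0, -3.5, 1], [0, 0, 0]], [62, [-0.3, -7, 4], [0, 0, 0]], [62, [-0.3, -7, 4], [0, 0, 0]], [53, [-0.3, -7, 4], [0, 0, 0]], [50, [-0.3, -6, 3], [0, 0, 0]], [49, [-0.3, -5.5, 2], [0, 0, 0]], [48, [-0.3, -5, 1], [0, 0, 0]], [48, [-0.3, -5, 1], [0, 0, 0]]], squeeze=22)

```text
clock: 15.02
tcp_pos: [0.555, 0.1107, 0.1293]
orientation: [-0.316, -3.122, -0.001]
contact_force: [-0.3, -0.8, -1.2]
grip_width: 0.0478
```

```bash
python3 st2.py
```

```text
t 15.025 s -140.9 lat -0.2 z 0.1293 F_s 0.8 F_lat -0.1 Fz -1.2 w 0.0478245353042104
pad (37, np.float64(13.4), array([10.5, 16.3]), np.float64(13.46))
caps (460, np.float64(67.4), array([ 23.7, 110.5]), np.float64(67.28))
```

Emit:
play_rows(deltas=[[46, [0, 1, 0], [0, 0, 0]], [44, [0, 2, 0], [0, 0, 0]], [43, [0, 2.4, 0], [0, 0, 0]], [43, [0, 2.4, 0], [0, 0, 0]]], squeeze=22)

```text
clock: 15.58
tcp_pos: [0.5555, 0.113, 0.1301]
orientation: [-0.316, -3.122, -0.002]
contact_force: [-3.8, -1.7, 7.6]
grip_width: 0.0433
```

```bash
python3 st2.py
```

```text
t 15.575 s -143.2 lat -0.2 z 0.1301 F_s 2.4 F_lat -3.4 Fz 7.6 w 0.043261362291625784
pad (34, np.float64(13.9), array([10.7, 16.5]), np.float64(13.85))
caps (466, np.float64(68.2), array([ 24.5, 111.2]), np.float64(67.92))
```

Emit:
play_rows(deltas=[[41, [0, 0.6, 0], [0, 0, 0]], [39, [0, 1, 0], [0, 0, 0]], [37, [0, 1, 0], [0, 0, 0]], [37, [0, 1, 0], [0, 0, 0]]], squeeze=22)

```text
clock: 16.12
tcp_pos: [0.5558, 0.1142, 0.1305]
orientation: [-0.315, -3.122, -0.002]
contact_force: [-3.0, 1.1, 7.3]
grip_width: 0.0405
```

```bash
python3 st2.py
```

```text
t 16.125 s -144.4 lat -0.2 z 0.1305 F_s -0.5 F_lat -3.2 Fz 7.3 w 0.04046007545252247
pad (35, np.float64(15.1), array([11.5, 17.8]), np.float64(14.95))
caps (466, np.float64(68.5), array([ 25. , 111.9]), np.float64(68.51))
```

Emit:
play_rows(deltas=[[36, [0, 0.5, 0], [0, 0, 0]], [35, [0, 1, 0], [0, 0, 0]], [35, [0, 1, 0], [0, 0, 0]]], squeeze=24)

```text
clock: 16.55
tcp_pos: [0.5558, 0.1145, 0.1306]
orientation: [-0.315, -3.121, -0.0]
contact_force: [-2.6, -1.7, 5.9]
grip_width: 0.04
```

```bash
python3 st2.py
```

```text
t 16.55 s -144.7 lat -0.2 z 0.1306 F_s 2.2 F_lat -2.2 Fz 5.9 w 0.03998643761294291
pad (35, np.float64(15.3), array([11.9, 18.4]), np.float64(15.16))
caps (464, np.float64(68.7), array([ 25.5, 112.5]), np.float64(68.79))
```

Emit:
play_rows(deltas=[[34, [0, 0, 0], [0, 0, 0]], [32, [0, 0.2, 0], [0, 0, 0]], [32, [0, 0.2, 0], [0, 0, 0]], [32, [0, 0.2, 0], [0, 0, 0]]], squeeze=29)

```text
clock: 17.1
tcp_pos: [0.5559, 0.115, 0.1307]
orientation: [-0.314, -3.121, -0.0]
contact_force: [-1.6, 0.5, 5.1]
grip_width: 0.0393
```

```bash
python3 st2.py; python3 - <<'E'
from h import *; from bench import r
o=r.get_obs();p,d=r.grab_frame("wrist")
q=np.load("top_%d.npz"%(len(__import__("glob").glob("top_*.npz"))-1))["p"][135:225,190:350]
a=cv2.cvtColor(p,cv2.COLOR_RGB2BGR); b=cv2.resize(cv2.cvtColor(q,cv2.COLOR_RGB2BGR),(360,202))
b=cv2.copyMakeBorder(b,0,0,0,152,0); cv2.imwrite("pics/fin.png",np.vstack([a,b]))
E
```

```text
t 17.1 s -145.2 lat -0.2 z 0.1307 F_s -0.2 F_lat -1.7 Fz 5.1 w 0.03932013692180617
pad (33, np.float64(15.3), array([12.1, 17.8]), np.float64(15.15))
caps (469, np.float64(69.0), array([ 25.6, 112.5]), np.float64(68.9))
```

View pics/fin.png

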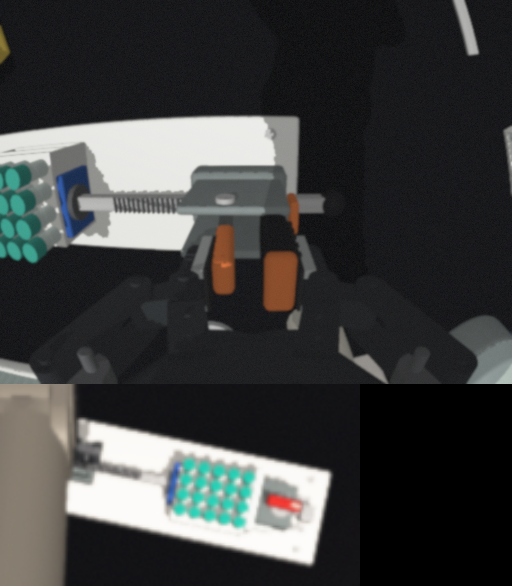

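The pad is flat on the rack, the rack is up against the end stop, the trigger is stalled partway and the knob lies along the clamp. I'll do a final square and stillness check, then hand in.

```bash
python3 st2.py; python3 - <<'E'
from h import *; from bench import r
p,_=r.grab_frame("top");c=r.camera_model("top"); h=cv2.cvtColor(p,cv2.COLOR_RGB2HSV)
for nm,lo,hi,z in(("caps",(75,100,60),(95,255,255),.113),("red",(0,150,60),(5,255,255),.112)):
    m=cv2.inRange(h,lo,hi); m[:160]=0;m[215:]=0;m[:,:240]=0;m[:,340:]=0
    P=onz(c,np.argwhere(m)[:,::-1],z)[:,:2]*1000; print(nm,cv2.minAreaRect(np.float32(P)))
print(r.get_obs()["grip_width"], r.hand_in())
E
```

```text
t 17.2 s -145.1 lat -0.2 z 0.1307 F_s -1.0 F_lat -1.5 Fz 4.6 w 0.03894463734282515
pad (33, np.float64(15.3), array([12.1, 17.8]), np.float64(15.15))
caps (468, np.float64(69.0), array([ 25.6, 112.5]), np.float64(68.99))
caps ((507.62713623046875, -93.51127624511719), (93.4937744140625, 72.82830047607422), 78.16039276123047)
red ((496.33660888671875, -179.61940002441406), (31.69883918762207, 12.078372955322266), 76.46988677978516)
the job is handed in; nothing more can be done
0.03874389235549679 None
```

The job is handed in at about 17 s, with the rack clamped and the arm still squeezing the trigger at the 29 N setting. No verdict was reported.

- **Lock knob:** I turned it clockwise until it met its end, where the moment rose to about 1 N m. A wrist picture after I let go put it at about 1.33 rad. In the last top picture it still lay along the clamp, at about 1.3 rad, though the red patch is small there.
- **Clamping:** I made six squeezes of the trigger at 20 to 24 N, then raised the last one to 29 N and held it. The pad met the rack and pushed it up against the end stop. On the last squeeze the trigger stalled partway, at a 39–40 mm opening against about 35 mm fully squeezed.
- **Last checks:**
  - The rack's heading agreed with the station's to about 0.01 rad.
  - The rack stood still to within about 0.1 mm between pictures.
  - The sideways force on the wrist was about 1–2 N.

**Not measured:** The pad and end-stop forces could not be read directly; I took the pad force to be 19 to 29 N from the grip setting. I did not measure how far the end stop gave way. The rack's centre read 69 mm against an expected 65 to 68 mm, about 1 mm beyond that, within the calibration error. The finger opening was still creeping by a few tenths of a millimetre at hand-in.

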